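# Hold the bottle-return interlock in its middle position with the service rod

## Task

Pull the blue-handled service rod out of its upright holder, put its steel end down the guide hole in the top of the grey interlock station and press the spring plunger inside to its middle position: about 10 mm down, when the yellow band on the rod is half sunk in the mouth of the hole. Never push on to the bottom, which trips the safety stop; keep it steadily in the middle for at least two seconds and finish still holding it there with the rod in the gripper. Leave the other tools, cans, bottle, tape roll and label pack where they stand.

Things in the scene. Friction and masses are not known exactly. Their poses are not given: they have to be found in the camera images.
- rod: Service rod, upright in one of three identical holders (which one varies). Origin: centre of its flat lower end; z runs up the rod. Steel shank 10 mm diameter, z = 0 to 95 mm; round blue plastic handle 22 mm diameter, z = 95 to 155 mm, thin white ring near its top. Yellow band on the shank at z = 46 to 54 mm. 60 to 125 g. The handle rests on the holder's rim, the shank hangs inside with 2.5 mm play
- rod_tip (a point): Centre of the lower end of the rod's shank (the rod's origin)
- rod_grip (a point): Point on the rod's axis 127 mm above its lower end, at the middle of the blue handle: a good place to grip
- station: Grey interlock station fixed to the table, 110 x 110 x 110 mm, on a thin 150 x 130 mm foot plate. Origin: centre of its underside. A vertical guide hole, 24 mm diameter, mouth chamfered 4 mm, opens in the middle of its top in a yellow square. On its +x face (away from the robot) a black pointer moves down with the plunger over a scale: white, green (middle position), red (too far)
- guide_mouth (a point): Centre of the mouth of the guide hole, level with the station's top, 110 mm above the table
- plunger_top (a point): Centre of the flat top of the red plunger, 21 mm diameter, in the guide hole; untouched it lies 40 mm below the mouth
- plunger (a joint): Travel of the plunger in m: 0 untouched, grows as it is pressed straight down, 0.020 at its bottom stop. Middle position: 0.006 to 0.014; beyond 0.016 it trips. Spring: about 3 N to start it moving, about 7 N at 10 mm, 10 N at the bottom (350 N/m); it springs back when released
- holder_a: The holder in which the rod stands, one of three identical upright holders fixed to the table: aluminium tube 40 mm outer, 15 mm inner diameter, 100 mm high, on a black rubber foot 64 mm in diameter. Origin: centre of its underside. Which of the three places it has varies
- holder_b: Holder of the marker, like holder_a
- holder_c: Holder of the screwdriver, like holder_a
- marker: White marker with black top, 20 mm diameter, standing in one of the holders and reaching 70 mm above it; leave it. Origin: centre of its lower end
- screwdriver: Red-handled screwdriver, handle up to 27 mm diameter, standing in one of the holders and reaching 65 mm above it; leave it. Origin: centre of its lower end
- can_red: Red drink can, 66 mm diameter, 120 mm high, standing; leave it. Origin: centre of its underside
- can_blue: Blue drink can, 66 mm diameter, 120 mm high, standing; leave it. Origin: centre of its underside
- beer_bottle: Brown bottle, 62 mm diameter, 200 mm high, standing; leave it. Origin: centre of its underside
- tape_roll: White roll of tape lying flat, 100 mm outer, 76 mm inner diameter, 25 mm high; leave it. Origin: centre of its underside
- label_stack: Yellow pack of shelf labels, 80 x 50 x 30 mm, lying flat; leave it. Origin: centre of its underside
There are look-alikes about, which are no part of the job. Leave any brown look-alike of the station alone. There is more than one size of the rod; the one meant has the size given above.

How it is judged:
By the outcome, as a careful person would: the job done as asked, in the order asked, and still so for the second after the job is handed in, while the arm keeps its last pose, push and grip.
It also fails if it takes over 48 s, if anything falls off the work surface, if the arm or the gripper's body presses on something with over 40 N, if the wrist force passes 120 N, or if a joint passes its speed limit or range.

## Robot

A 6-joint arm with a two-finger parallel gripper is mounted at the origin on the work surface. World frame = base frame: x ahead of the robot, y to its left, z up, the work surface at z = 0. Lengths are in m, angles in rad, forces in N, time in s.
With the tool pointing down it reaches from about 0.225 to 0.875 m from the base axis. Payload 3.4 kg.
Tool frame: the origin (TCP) lies on the centre line of the jaws, within the pads' length; the fingertips stand 19 mm ahead of it and the grasp point (between the pads) is the TCP (nose_length is the distance from the TCP to the fingertips, in m); z points along the fingers, y is the direction in which the jaws open and shut (so a half turn about z gives the same grasp; the last joint's range is limited). The gripper opens to 85 mm and grips with 20 to 120 N. Pads are 22 mm wide; open, the fingers measure 114 mm over their backs; the gripper's body (76 mm by 85 mm) begins 54 mm behind the grasp point. The pads swing forward as they close: fully open they stand 13 mm farther back than shut.
Start: joints at [-0.121, 0.276, 1.505, -0, 1.361, -0.121], TCP at [0.575, -0, 0.25] pointing down, gripper open.
Joint ranges: [-2.89, 2.89], [-0.75, 2.08], [0.22, 2.7], [-1.18, 4.32], [0.11, 2.71], [-2.7, 2.7]. Speed limits (rad/s): [2.57, 2.57, 3.14, 3.14, 3.14, 3.14].

## Interface

Orientations are given as a unit quaternion [w, x, y, z].
In Python, from rig import * gives the robot as it stands.
- The arm moves only by the shell command python3 -m jog 'ROWS' [OPENING] [FORCE]. ROWS is JSON, one flat list of numbers, 6 for each row, row after row: the shift along the tool's x, y, z in mm, then the turn, a rotation vector about the tool's x, y, z in degrees. In form: [tx, ty, tz, wx, wy, wz, tx, ty, tz, wx, wy, wz, ...]. A call has 1 to 10 rows; each row is the pose to reach, as a shift and turn from the pose commanded when the call began, along the tool's axes at that moment; what a row does not reach only later rows make up. A row lasts 1/8 s, in which the tool goes at most 62.5 mm and 10.7 degrees, less where a joint would pass 70% of its speed; a pose out of reach is approached as far as the arm can. A call with a gripper value outside its range is refused whole. OPENING is the closure, from 0 (fully open) to 1 (shut), set as the call begins (- or left out, the last holds). The fingers move at their own pace and stop on an object; FORCE is the grip in N (left out, the last holds). Time passes only in rows, so rows that repeat a pose let the fingers close. It gives the time, the measured TCP pose, the force and the opening at its end, in the units of the state.
- get_state(): the state, without advancing time (a new reading comes with each control period).
- get_image(name): name is "scene" or "side" or "wrist"; returns a dict with "frame" (480x640x3 uint8, red, green, blue), "camera_matrix" (3x3 intrinsics, pixels), "rvec" (rotation vector, rad) and "tvec" (3), from world to camera coordinates, as OpenCV has them. Camera axes: x right, y down, z forward; pixel columns grow to the right and rows downward; lengths in m; the calibration is good to about 2 mm. The wrist camera is an equidistant fisheye: a pixel r from the principal point sees the ray r / f radians off the axis. A picture is of the moment at which its call begins. There is no depth.
- sign_off(): hands the job in, once; it reports no verdict.
The state is a dict: "clock": time; "qpos": joint angles; "qd": joint speeds; "effort": joint torques, N m; "position": TCP position; "ee_rot": TCP orientation; "contact_force": force on the tool from outside, world axes, zero at the start; "moment": the same for the moment, N m; "width": finger opening in m.
Only numpy, scipy, OpenCV 4.12 (cv2) and the standard library are available. Lean on these libraries where they do the work, as an engineer would, in place of code of your own. Each camera call takes 0.05 s, during which the arm holds its last target.

## Working session

There is one attempt and no reset: what is moved stays moved. The work goes in short steps, Python scripts to look and compute and a shell command to move; the robot and the scene stay as the last step left them, time stands still between calls to the robot, and variables do not carry over. Pictures are saved under pics/ and viewed, and the job is handed in when it is done.

```bash
ls; mkdir -p pics
python3 - <<'E'
from rig import *
import cv2
s=get_state();print({k:s[k] for k in s})
for n in ["scene","side","wrist"]:
    d=get_image(n);cv2.imwrite(f"pics/{n}0.png",d["frame"][:,:,::-1]);print(n,d["camera_matrix"],d["rvec"],d["tvec"])
E
```

```text
pics
{'clock': 0.0, 'qpos': array([-1.21038783e-01,  2.76580454e-01,  1.50615596e+00,  5.02462602e-07,
        1.36071243e+00, -1.20961005e-01]), 'qd': array([ 3.91088761e-04, -1.53787123e-03,  1.06908820e-03, -3.15251998e-05,
       -3.72733905e-04,  4.78249619e-04]), 'effort': array([ 6.20495921e-04, -4.16768074e+01, -2.45808578e+01, -1.52056768e-04,
        1.11346930e-02,  1.69860516e-05]), 'position': array([5.74488863e-01, 3.46528528e-05, 2.49438890e-01]), 'ee_rot': array([-7.30830044e-04,  7.07134012e-01,  7.07078940e-01, -5.72056969e-04]), 'contact_force': array([-0.52068007, -0.08806052, -0.16072566]), 'moment': array([0.04205638, 0.0085115 , 0.05569208]), 'width': 0.08518320328796097}
scene [[521.32420526   0.         321.63718785]
 [  0.         521.32420526 239.44590078]
 [  0.           0.           1.        ]] [ 1.25588465  2.33330536 -0.87717343] [ 0.26957431 -0.26097893  1.62118302]
side [[461.60211519   0.         320.81053139]
 [  0.         461.60211519 243.2247584 ]
 [  0.           0.           1.        ]] [ 1.94825011 -0.84546899  0.52157239] [-0.33508861  0.29407647  0.91462899]
wrist [[371.64829954   0.         321.09267431]
 [  0.         371.64829954 234.88636189]
 [  0.           0.           1.        ]] [-2.81408863e+00  8.81452708e-04  3.75721150e-03] [-0.5744202  -0.04106202  0.38171189]
```

View pics/scene0.png

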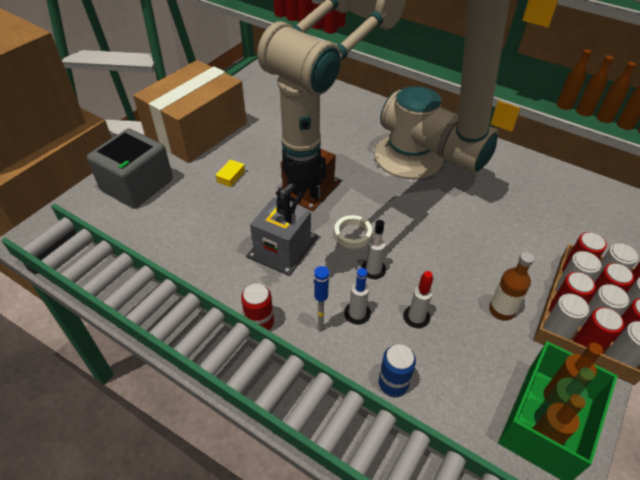

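View pics/side0.png

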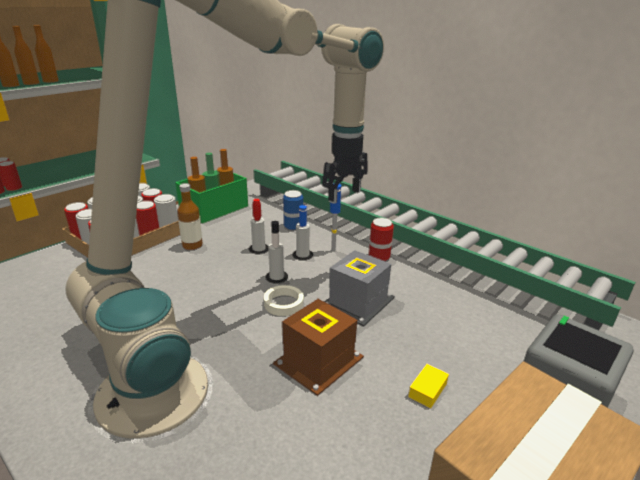

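View pics/wrist0.png

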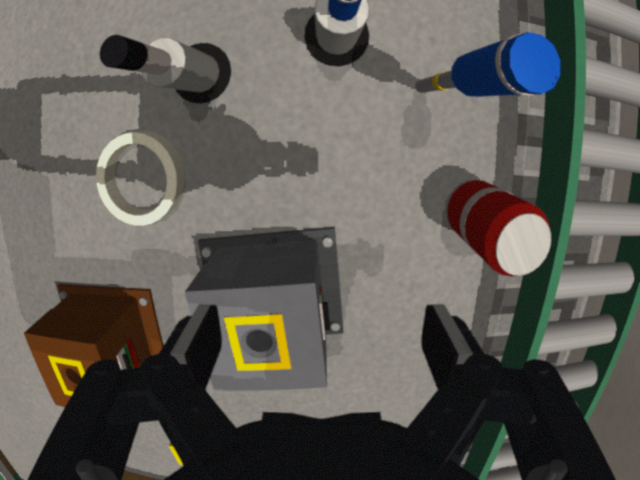

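The scene view has two blue-handled rods. One stands free at (321,285) in scene and (500,70) in wrist, and looks larger. The other sits in a holder at (360,285). The holder one fits the description, so I'll confirm with enlarged crops.

```bash
cat > h.py <<'E'
import numpy as np, cv2
from rig import *
def ray(d,px):
    K=d["camera_matrix"];R=cv2.Rodrigues(np.array(d["rvec"]))[0];t=np.array(d["tvec"]).ravel()
    x=(px[0]-K[0,2])/K[0,0];y=(px[1]-K[1,2])/K[1,1]
    if d["name"]=="wrist":
        r=np.hypot(x,y);s=np.sin(r)/r if r>1e-9 else 1;v=np.array([x*s,y*s,np.cos(r)])
    else: v=np.array([x,y,1.])
    v=R.T@v;return -R.T@t,v/np.linalg.norm(v)
def plane(d,px,z):
    o,v=ray(d,px);return o+v*(z-o[2])/v[2]
def tri(*obs):
    A=np.zeros((3,3));b=np.zeros(3);L=[ray(*q) for q in obs]
    for o,v in L:
        P=np.eye(3)-np.outer(v,v);A+=P;b+=P@o
    p=np.linalg.solve(A,b);return p,[np.linalg.norm((np.eye(3)-np.outer(v,v))@(p-o)) for o,v in L]
def proj(d,p):
    R=cv2.Rodrigues(np.array(d["rvec"]))[0];c=R@np.array(p)+np.array(d["tvec"]).ravel();K=d["camera_matrix"]
    if d["name"]=="wrist":
        r=np.hypot(c[0],c[1]);th=np.arctan2(r,c[2]);u=c[:2]/r*th
    else:u=c[:2]/c[2]
    return u*K[0,0]+K[:2,2]
def grab(n):
    d=get_image(n);d["name"]=n;return d
E
python3 - <<'E'
from h import *
a=grab("scene");b=grab("side");c=grab("wrist")
import pickle;pickle.dump((a,b,c),open("f0.pkl","wb"))
def crop(d,x0,y0,w,h,k):return cv2.resize(d["frame"][y0:y0+h,x0:x0+w,::-1],None,fx=k,fy=k,interpolation=cv2.INTER_CUBIC)
A=crop(a,290,255,100,85,4);B=crop(b,280,180,100,85,4)
cv2.imwrite("pics/c1.png",np.hstack([A,B]))
E
```

```text
(no output)
```

View pics/c1.png

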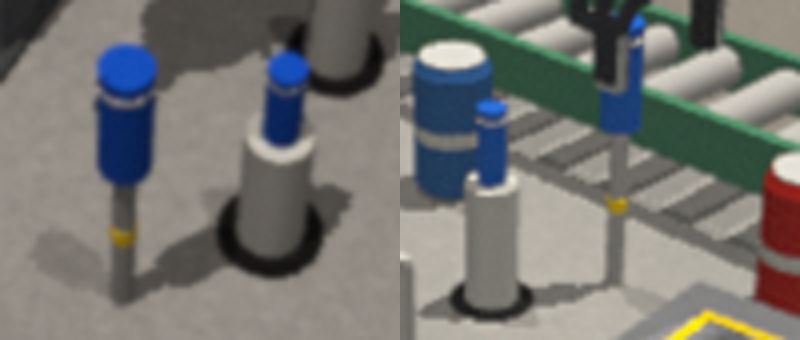

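The crop shows the free-standing rod at scene (321,285) has a handle about 1.5 times as thick and doesn't sit in a holder. The rod at scene (361,285) stands in an aluminium holder, and its handle is about half the tube's width (22 of 40 mm), so it's the one meant. The station is the grey one, and the brown one is the look-alike. Next I'll measure.

```bash
python3 - <<'E'
from h import *
import pickle
a,b,c=pickle.load(open("f0.pkl","rb"))
def mask(d,lo,hi,box):
    x0,y0,x1,y1=box
    hsv=cv2.cvtColor(d["frame"],cv2.COLOR_RGB2HSV);m=cv2.inRange(hsv,lo,hi)
    z=np.zeros_like(m);z[y0:y1,x0:x1]=m[y0:y1,x0:x1];return z
B=((105,120,60),(125,255,255))
for d,box in((a,(350,262,375,300)),(b,(296,200,312,232)),(a,(310,260,335,305)),(b,(325,180,345,215))):
    m=mask(d,*B,box);ys,xs=np.nonzero(m)
    # axis line via fit; top & bottom midpoints
    print(d["name"],xs.min(),xs.max(),ys.min(),ys.max(),xs.mean(),ys.mean())
    for y in range(ys.min(),ys.max()+1,3):
        r=xs[ys==y];print(y,r.min(),r.max(),end="; ")
    print()
# station top yellow square centroid and dark hole in each view
Y=((20,120,120),(35,255,255))
for d,box in((a,(255,200,305,235)),(b,(335,250,385,285)),(c,(210,300,310,390))):
    m=mask(d,*Y,box);cs,_=cv2.findContours(m,cv2.RETR_EXTERNAL,cv2.CHAIN_APPROX_NONE)
    k=max(cs,key=cv2.contourArea);h=cv2.convexHull(k);q=cv2.approxPolyDP(h,0.06*cv2.arcLength(h,True),True)[:,0]
    P=[plane(d,p,0.11) for p in q]
    print(d["name"],q.tolist());print(np.round(P,4),np.mean(P,0))
    if d is c:
        g=cv2.cvtColor(d["frame"],cv2.COLOR_RGB2GRAY)[325:360,240:280];
        ys,xs=np.nonzero(g<75);print("hole",len(xs),xs.mean()+240,ys.mean()+325,plane(c,(xs.mean()+240,ys.mean()+325),.11))
E
python3 -c "
import cv2
i=cv2.imread('pics/wrist0.png');cv2.imwrite('pics/w1.png',cv2.resize(i[220:400,180:350],None,fx=3.3,fy=3.3))"
```

```text
scene 356 367 267 290 360.94444444444446 278.51666666666665
267 362 363; 270 357 366; 273 357 367; 276 359 364; 279 357 364; 282 357 364; 285 357 364; 288 356 363; 
side 296 306 200 225 300.6735751295337 212.34715025906735
200 296 302; 203 296 302; 206 296 306; 209 296 304; 212 296 305; 215 300 305; 218 296 305; 221 296 305; 224 300 305; 
scene 315 328 266 300 321.0765306122449 282.90816326530614
266 319 323; 269 315 328; 272 315 328; 275 315 328; 278 317 325; 281 315 327; 284 315 327; 287 315 327; 290 315 327; 293 315 327; 296 315 326; 299 317 325; 
side 330 340 183 213 335.9 202.55333333333334
183 339 339; 186 337 340; Traceback (most recent call last):
  File "<stdin>", line 14, in <module>
    return umr_minimum(a, axis, None, out, keepdims, initial, where)
ValueError: zero-size array to reduction operation minimum which has no identity
```

View pics/w1.png

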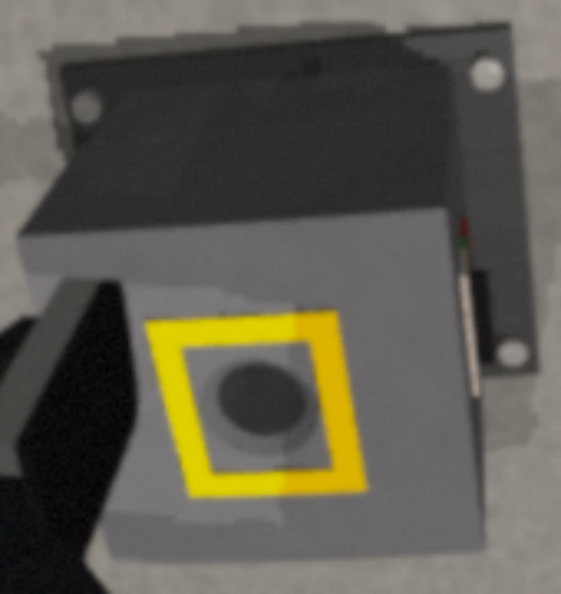

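The wrist crop shows the grey station's top, with the yellow square and the hole centred at about wrist (259,341). The crop's edge masks are usable.

```bash
cat >> h.py <<'E'
def mask(d,lo,hi,box):
    x0,y0,x1,y1=box
    hsv=cv2.cvtColor(d["frame"],cv2.COLOR_RGB2HSV);m=cv2.inRange(hsv,lo,hi)
    z=np.zeros_like(m);z[y0:y1,x0:x1]=m[y0:y1,x0:x1];return z
E
python3 - <<'E'
from h import *
import pickle
a,b,c=pickle.load(open("f0.pkl","rb"))
Y=((20,120,120),(35,255,255))
for d,box in((a,(255,200,305,235)),(b,(335,250,385,285)),(c,(210,300,310,390))):
    m=mask(d,*Y,box);cs,_=cv2.findContours(m,cv2.RETR_EXTERNAL,cv2.CHAIN_APPROX_NONE)
    k=max(cs,key=cv2.contourArea);h=cv2.convexHull(k);q=cv2.approxPolyDP(h,0.06*cv2.arcLength(h,True),True)[:,0]
    P=[plane(d,p,0.11) for p in q]
    print(d["name"],q.tolist());print(np.round(P,4).tolist(),np.mean(P,0))
# rod: scene top-disc centre (362,271.5), side top-disc centre from crop (491,106)/4
print("rod top",tri((a,(362,272.5)),(b,(302.7,206.7))))
print("rod top planes",plane(a,(362,272.5),.16),plane(b,(302.7,206.7),.16))
# holder rim: scene (280,137)/4+..., side (492,180)
print("rim",tri((a,(290+280/4,255+137/4)),(b,(280+92/4,180+180/4))))
# foot centre
print("foot",plane(a,(290+270/4,255+230/4),.005),plane(b,(280+92/4,180+298/4),.005))
print("big rod",plane(a,(290+122/4,255+297/4),0),plane(b,(280+214/4,180+284/4),0), tri((a,(321.5,272)),(c,(527,65))))
print("can_red", plane(a,(257,294),.12),plane(c,(523,243),.12),"can_blue",plane(a,(400,358),.12))
print("screw",plane(a,(427,275),.165),"marker",plane(a,(379,227),.17),plane(c,(120,53),.17))
E
```

```text
scene [[275, 208], [288, 223], [285, 228], [266, 220]]
[[0.5015, -0.1357, 0.11], [0.5254, -0.0786, 0.11], [0.543, -0.0749, 0.11], [0.5472, -0.1292, 0.11]] [ 0.52927883 -0.10463013  0.11      ]
side [[346, 266], [355, 258], [375, 265], [365, 273]]
[[0.4917, -0.0854, 0.11], [0.5369, -0.0774, 0.11], [0.5453, -0.1338, 0.11], [0.4992, -0.1383, 0.11]] [ 0.51825417 -0.10874248  0.11      ]
wrist [[281, 314], [290, 368], [238, 370], [224, 317]]
[[0.5419, -0.0752, 0.11], [0.5469, -0.1327, 0.11], [0.4985, -0.1375, 0.11], [0.4928, -0.0796, 0.11]] [ 0.52004277 -0.10624264  0.11      ]
rod top (array([0.59188445, 0.16323364, 0.15639695]), [np.float64(0.0016164805107533552), np.float64(0.0016164805107534929)])
rod top planes [0.59323697 0.16556489 0.16      ] [0.58681723 0.15606649 0.16      ]
rim (array([0.59303175, 0.16335918, 0.09734951]), [np.float64(0.0018134610841910616), np.float64(0.001813461084191001)])
foot [0.59149508 0.16495985 0.005     ] [0.5844638  0.15238345 0.005     ]
big rod [0.67530488 0.1158149  0.        ] [0.67071591 0.10623627 0.        ] (array([0.67308213, 0.11340148, 0.20977582]), [np.float64(0.0004896333492161683), np.float64(0.0004896333492163251)])
can_red [ 0.74034658 -0.00599503  0.12      ] [ 0.73798216 -0.00986882  0.12      ] can_blue [0.70682189 0.32098132 0.12      ]
screw [0.52628859 0.28499028 0.165     ] marker [0.46555137 0.1351261  0.17      ] [0.45673712 0.12741797 0.17      ]
```

```bash
python3 -m jog '[40,5,0,0,0,0, 90,10,0,0,0,0, 135,15,0,0,0,0, 160,17,0,0,0,0, 163,18,0,0,0,0, 163,18,0,0,0,0]' 0.3 40
python3 - <<'E'
from h import *
import pickle
c=grab("wrist");print(get_state()["clock"],ray(c,(320,240)))
pickle.dump(c,open("f1.pkl","wb"))
cv2.imwrite("pics/w2.png",c["frame"][:,:,::-1])
for z in(.16,.10):print(z,proj(c,(.592,.163,z)))
E
```

```text
clock: 1.05
position: [0.593, 0.1624, 0.2502]
ee_rot: [0.0, 0.707, 0.707, -0.0]
contact_force: [0.3, -0.4, 0.5]
width: 0.06
1.1 (array([0.59367542, 0.24581701, 0.37374455]), array([-0.00426644, -0.3357055 , -0.94195733]))
0.16 [318.87317655 250.14265927]
0.1 [319.39929478 221.94676001]
```

View pics/w2.png

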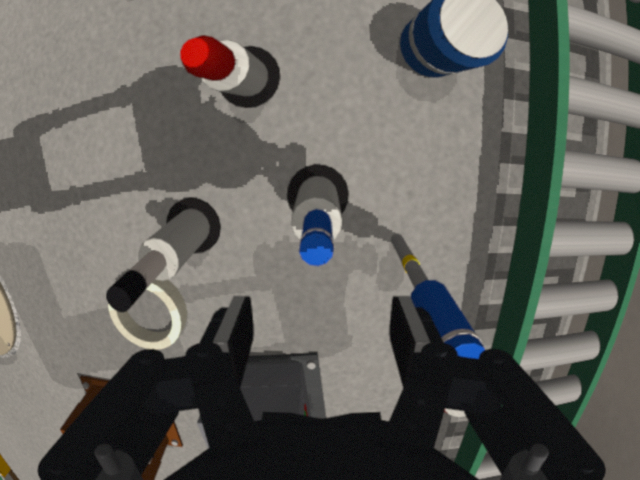

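The target rod's handle top is at about wrist (316,250), its holder rim at (316,220), and the big rod at lower right (470,350). I'll refine the axis from this view.

Run:
```python
from h import *
import pickle
c=pickle.load(open("f1.pkl","rb"))
m=mask(c,(105,120,60),(125,255,255),(290,200,345,275));ys,xs=np.nonzero(m)
for y in range(ys.min(),ys.max()+1,3):
    r=xs[ys==y];print(y,r.min(),r.max(),end="; ")
f=cv2.resize(c["frame"][160:280,260:380,::-1],None,fx=5,fy=5,interpolation=cv2.INTER_CUBIC);cv2.imwrite("pics/w3.png",f)
```

```text
210 314 320; 213 308 325; 216 306 327; 219 305 329; 222 304 329; 225 304 330; 228 304 330; 231 304 330; 234 306 325; 237 304 329; 240 302 330; 243 301 331; 246 300 332; 249 300 332; 252 300 332; 255 301 331; 258 302 330; 261 305 327; 264 309 322;
```

View pics/w3.png

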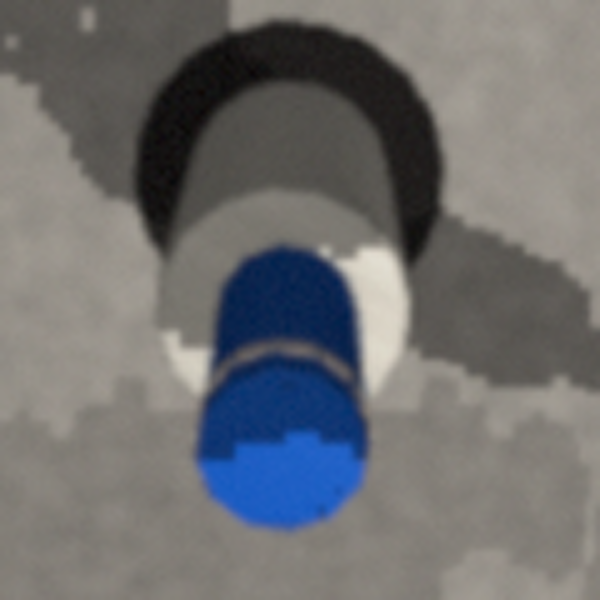

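Run:
```python
from h import *
import pickle
c=pickle.load(open("f1.pkl","rb"))
print(plane(c,(316.3,250),.16),plane(c,(317,223),.1))
a,b,_=pickle.load(open("f0.pkl","rb"))
print(tri((a,(362,272.5)),(b,(302.7,206.7)),(c,(316.3,250))))
print(get_state()["position"])
```

```text
[0.59041366 0.16309464 0.16      ] [0.59015031 0.16215379 0.1       ]
(array([0.59104078, 0.16249721, 0.1565303 ]), [np.float64(0.001898043969918139), np.float64(0.0016441944473377446), np.float64(0.0009697689156176051)])
[0.5929727  0.16198028 0.25020614]
```

```bash
python3 -m jog '[0,-2.5,30,0,0,0, 0,-2.5,65,0,0,0, 0,-2.5,95,0,0,0, 0,-2.5,111,0,0,0, 0,-2.5,117,0,0,0, 0,-2.5,117,0,0,0]'; python3 -m jog '[0,0,0,0,0,0, 0,0,0,0,0,0, 0,0,0,0,0,0, 0,0,0,0,0,0, 0,0,0,0,0,0, 0,0,0,0,0,0]' 1 60
python3 - <<'E'
from h import *
s=get_state();print(s["clock"],s["contact_force"],s["moment"],s["position"],s["width"])
c=grab("wrist");d=grab("scene")
cv2.imwrite("pics/w4.png",np.hstack([c["frame"][180:420,200:440,::-1],cv2.resize(d["frame"][220:340,280:400,::-1],(240,240))]))
E
```

```text
clock: 1.85
position: [0.591, 0.1627, 0.1338]
ee_rot: [0.0, 0.707, 0.707, 0.0]
contact_force: [-0.5, -0.3, 0.9]
width: 0.0599
clock: 2.6
position: [0.5909, 0.1631, 0.1343]
ee_rot: [0.0, 0.707, 0.707, 0.001]
contact_force: [-1.9, 0.8, 6.0]
width: 0.0194
2.6 [-1.92060109  0.76232993  6.04696778] [0.00353168 0.13236222 0.01662128] [0.59093813 0.16310521 0.13433789] 0.01942925467159268
```

View pics/w4.png

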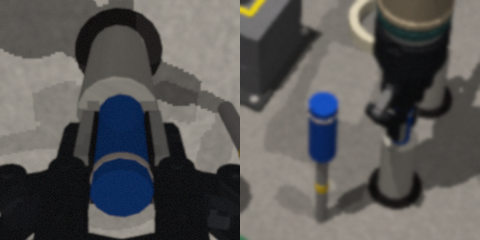

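```bash
python3 -m jog '[0,0,-10,0,0,0, 0,0,-25,0,0,0, 0,0,-45,0,0,0, 0,0,-70,0,0,0, 0,0,-95,0,0,0, 0,0,-120,0,0,0, 0,0,-140,0,0,0, 0,0,-150,0,0,0, 0,0,-150,0,0,0]'
python3 - <<'E'
from h import *
s=get_state();print(s["clock"],s["contact_force"],s["moment"],s["width"])
c=grab("wrist");d=grab("side");a=grab("scene")
cv2.imwrite("pics/w5.png",np.hstack([c["frame"][180:420,200:440,::-1],cv2.resize(a["frame"][180:340,260:420,::-1],(240,240)),cv2.resize(d["frame"][120:280,230:390,::-1],(240,240))]))
E
```

```text
clock: 3.82
position: [0.5908, 0.163, 0.2841]
ee_rot: [0.0, 0.707, 0.707, 0.001]
contact_force: [0.8, 0.4, -0.8]
width: 0.0197
3.825 [ 0.77761836  0.37710583 -0.76633802] [-0.02777824  0.02687488 -0.00174234] 0.019714974530208627
```

View pics/w5.png

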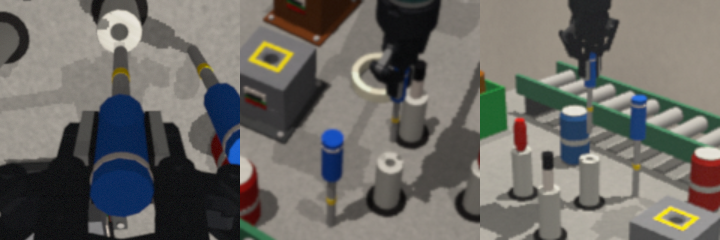

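The holder is now empty and the rod hangs from the gripper, close to vertical. I'll move above the station next.

```bash
python3 -m jog '[-25,-7,0,0,0,0, -65,-17,0,0,0,0, -110,-29,0,0,0,0, -155,-40,0,0,0,0, -200,-52,0,0,0,0, -240,-62,0,0,0,0, -262,-68,0,0,0,0, -270,-70,0,0,0,0, -270,-70,0,0,0,0, -270,-70,0,0,0,0]'
python3 - <<'E'
from h import *
import pickle
s=get_state();print(s["clock"],s["contact_force"],s["moment"],s["width"],s["position"])
c=grab("wrist");d=grab("side");a=grab("scene")
pickle.dump((a,d,c),open("f2.pkl","wb"))
cv2.imwrite("pics/w6.png",c["frame"][:,:,::-1])
cv2.imwrite("pics/w7.png",np.hstack([cv2.resize(a["frame"][140:280,220:360,::-1],(400,400),interpolation=cv2.INTER_CUBIC),cv2.resize(d["frame"][180:320,290:430,::-1],(400,400),interpolation=cv2.INTER_CUBIC)]))
E
```

```text
clock: 5.22
position: [0.5207, -0.106, 0.2831]
ee_rot: [-0.0, 0.707, 0.707, 0.0]
contact_force: [0.2, -0.2, -0.7]
width: 0.0196
5.225 [ 0.18056788 -0.20921044 -0.71724245] [-0.01493933 -0.01065201 -0.03116247] 0.01961741440467337 [ 0.52071004 -0.10604977  0.28308839]
```

View pics/w6.png

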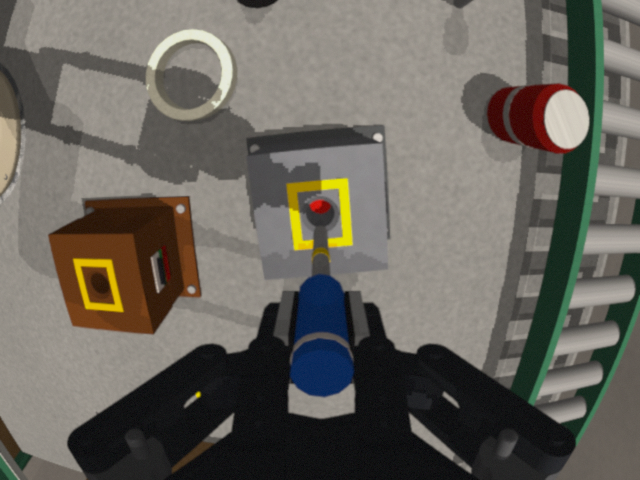

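View pics/w7.png

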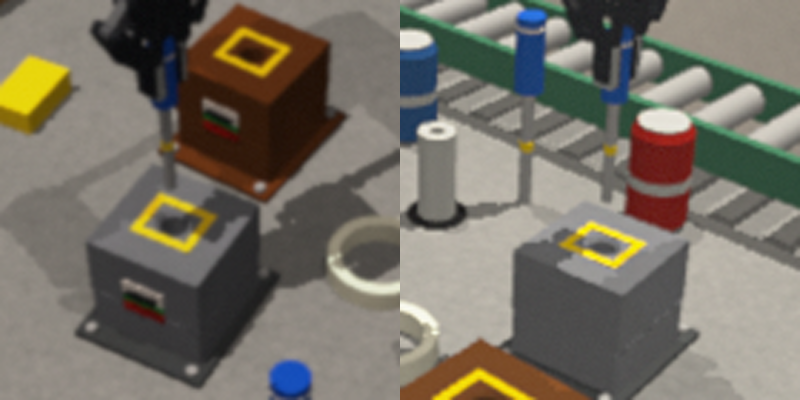

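In the wrist view, the red plunger shows in the hole at (320,210) and the rod tip is just in front, near (321,228). I'll compute mouth and tip from this view and the other two.

Run:
```python
from h import *
import pickle
a,b,c=pickle.load(open("f2.pkl","rb"))
Y=((20,120,110),(35,255,255))
m=mask(c,*Y,(280,170,365,255))
cs,_=cv2.findContours(m,cv2.RETR_EXTERNAL,cv2.CHAIN_APPROX_NONE)
k=max(cs,key=cv2.contourArea);h=cv2.convexHull(k);q=cv2.approxPolyDP(h,0.06*cv2.arcLength(h,True),True)[:,0]
P=np.array([plane(c,p,0.11) for p in q]);print(q.tolist(),np.round(P,4).tolist(),P.mean(0))
s=get_state();T=s["position"]
print("pred tip wrist",proj(c,T-[0,0,.129]),"scene",proj(a,T-[0,0,.129]),"side",proj(b,T-[0,0,.129]))
print("pred band wrist",proj(c,T-[0,0,.079]),proj(a,T-[0,0,.079]),proj(b,T-[0,0,.079]))
print(T)
f=cv2.resize(c["frame"][160:310,250:400,::-1],None,fx=4,fy=4,interpolation=cv2.INTER_CUBIC);cv2.imwrite("pics/w8.png",f)
```

```text
[[347, 178], [352, 244], [295, 250], [286, 184]] [[0.542, -0.0749, 0.11], [0.5474, -0.1317, 0.11], [0.4987, -0.1372, 0.11], [0.4925, -0.0798, 0.11]] [ 0.52012597 -0.10589169  0.11      ]
pred tip wrist [320.65618273 231.80088368] scene [279.13699448 204.49661575] side [361.12317311 249.06181904]
pred band wrist [320.47739202 258.40413034] [278.10112401 189.16467593] [362.44099582 230.75147653]
[ 0.52075671 -0.10614348  0.28328762]
```

View pics/w8.png

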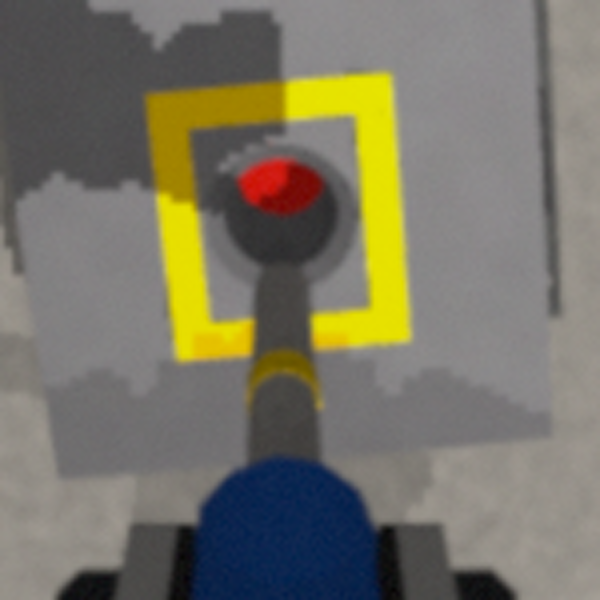

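The mouth is at (0.520, -0.106) and the rod axis at (0.521, -0.106), so they agree within 1 mm. The three views agree that the rod is vertical. I'll descend to just above the plunger.

```bash
python3 -m jog '[0,-0.5,12,0,0,0, 0,-0.5,28,0,0,0, 0,-0.5,44,0,0,0, 0,-0.5,58,0,0,0, 0,-0.5,68,0,0,0, 0,-0.5,74,0,0,0, 0,-0.5,74,0,0,0, 0,-0.5,74,0,0,0]'
python3 - <<'E'
from h import *
import pickle
s=get_state();print(s["clock"],s["contact_force"],s["moment"],s["width"],s["position"])
c=grab("wrist");a=grab("scene");d=grab("side")
R=lambda i:cv2.resize(i[:,:,::-1],(400,400),interpolation=cv2.INTER_CUBIC)
cv2.imwrite("pics/w9.png",np.hstack([R(c["frame"][150:290,250:390]),R(a["frame"][180:270,240:330])]))
E
```

```text
clock: 6.38
position: [0.5204, -0.1072, 0.2098]
ee_rot: [0.001, 0.707, 0.707, 0.0]
contact_force: [-0.1, 0.9, -0.8]
width: 0.0195
6.375 [-0.05535698  0.94627585 -0.76383736] [-0.0090246  -0.02232861  0.04437892] 0.019469821796621163 [ 0.52043129 -0.10715092  0.2098279 ]
```

View pics/w9.png

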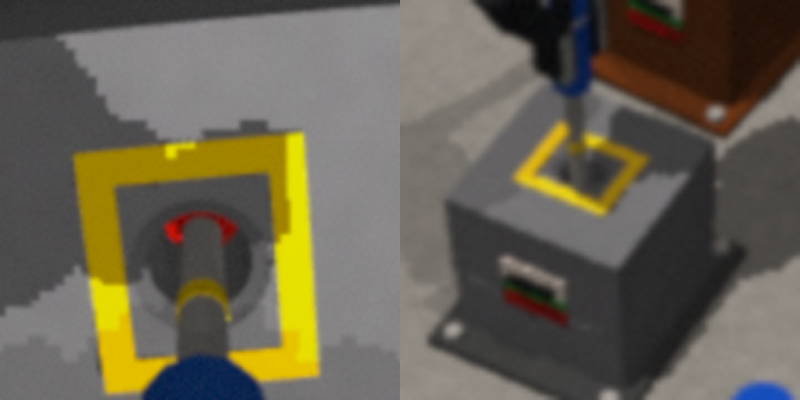

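The rod is inside the hole and centred, with no contact yet. I'll go down in small steps and read the force each time.

```bash
python3 -m jog '[0,0,3,0,0,0, 0,0,6,0,0,0, 0,0,8,0,0,0, 0,0,8,0,0,0, 0,0,8,0,0,0]'; python3 -m jog '[0,0,1,0,0,0, 0,0,2,0,0,0, 0,0,2,0,0,0, 0,0,2,0,0,0]'; python3 -m jog '[0,0,1,0,0,0, 0,0,2,0,0,0, 0,0,2,0,0,0, 0,0,2,0,0,0]'
```

```text
clock: 7.15
position: [0.5201, -0.107, 0.2013]
ee_rot: [0.0, 0.707, 0.707, 0.0]
contact_force: [-0.5, 0.2, -1.2]
width: 0.0198
clock: 7.65
position: [0.5201, -0.107, 0.1994]
ee_rot: [0.0, 0.707, 0.707, 0.0]
contact_force: [0.4, 0.1, 0.5]
width: 0.0195
clock: 8.15
position: [0.5201, -0.1071, 0.1975]
ee_rot: [0.0, 0.707, 0.707, 0.0]
contact_force: [-0.7, 0.1, 2.5]
width: 0.0199
```

```bash
python3 -m jog '[0,0,1,0,0,0, 0,0,2,0,0,0, 0,0,2,0,0,0, 0,0,2,0,0,0]'; python3 -m jog '[0,0,1,0,0,0, 0,0,2,0,0,0, 0,0,2,0,0,0, 0,0,2,0,0,0]'
python3 - <<'E'
from h import *
z=[]
for i in range(4):
    c=grab("wrist");a=grab("scene");s=get_state();z.append(s["contact_force"][2])
print(z,s["position"],s["clock"])
R=lambda i:cv2.resize(i[:,:,::-1],(400,400),interpolation=cv2.INTER_CUBIC)
cv2.imwrite("pics/w10.png",np.hstack([R(c["frame"][150:290,250:390]),R(a["frame"][190:260,240:310])]))
E
```

```text
clock: 8.65
position: [0.5201, -0.107, 0.1954]
ee_rot: [0.0, 0.707, 0.707, 0.0]
contact_force: [0.1, 0.3, 3.2]
width: 0.0198
clock: 9.15
position: [0.5201, -0.107, 0.1934]
ee_rot: [0.0, 0.707, 0.707, 0.0]
contact_force: [-0.5, 1.8, 3.8]
width: 0.0193
[np.float64(4.630808816449754), np.float64(3.8711925373386578), np.float64(3.2848332611684974), np.float64(2.618508793511933)] [ 0.52015619 -0.10702871  0.19339038] 9.55
```

View pics/w10.png

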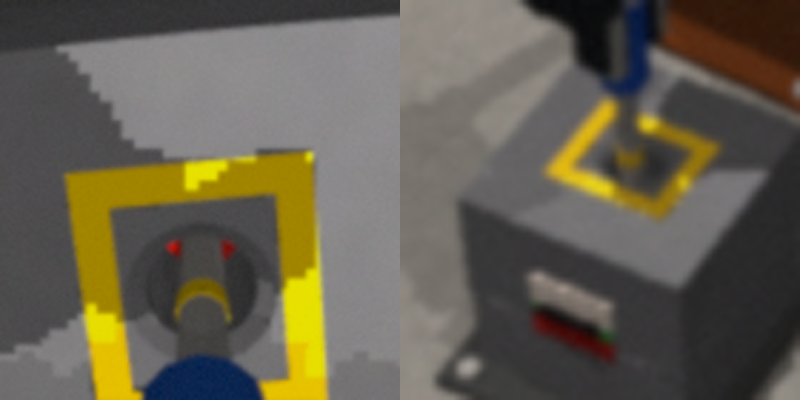

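The pointer on the scale (scene around (273,245)) has moved toward green, and the red plunger is still partly visible beside the rod. I'll go further to about 10 mm.

```bash
python3 -m jog '[0,0,1,0,0,0, 0,0,2,0,0,0, 0,0,2,0,0,0, 0,0,2,0,0,0]'; python3 -m jog '[0,0,1,0,0,0, 0,0,2,0,0,0, 0,0,2,0,0,0, 0,0,2,0,0,0]'
python3 - <<'E'
from h import *
import pickle
z=[]
A=[];B=[]
for i in range(6):
    a=grab("scene");A.append(a["frame"].astype(float));s=get_state();z.append(s["contact_force"][2])
c=grab("wrist");b=grab("side")
print(np.round(z,2),s["position"],s["clock"],s["width"])
a["frame"]=np.mean(A,0).round().astype(np.uint8)
pickle.dump((a,b,c),open("f3.pkl","wb"))
R=lambda i:cv2.resize(i[:,:,::-1],(400,400),interpolation=cv2.INTER_CUBIC)
f0=pickle.load(open("f0.pkl","rb"))[0]
top=np.hstack([R(c["frame"][170:270,270:370]),R(b["frame"][225:295,325:395])])
bot=np.hstack([R(f0["frame"][230:260,255:285]),R(a["frame"][230:260,255:285])])
cv2.imwrite("pics/w11.png",cv2.resize(np.vstack([top,bot]),(600,600)))
E
```

```text
clock: 10.05
position: [0.5201, -0.107, 0.1913]
ee_rot: [0.0, 0.707, 0.707, 0.0]
contact_force: [-0.6, 0.2, 4.4]
width: 0.0198
clock: 10.55
position: [0.5201, -0.107, 0.1894]
ee_rot: [0.0, 0.707, 0.707, 0.0]
contact_force: [-0.0, 0.6, 4.6]
width: 0.0195
[4.36 5.55 4.59 3.45 6.11 5.02] [ 0.52013346 -0.1070371   0.1893652 ] 10.85 0.019664334819112807
```

View pics/w11.png

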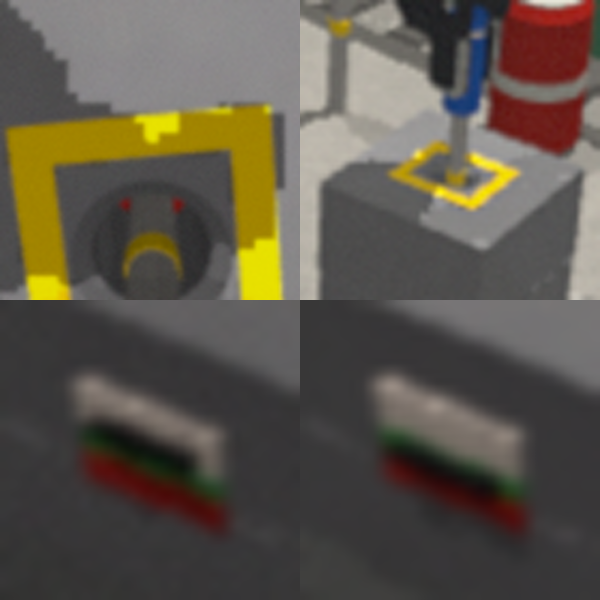

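Run:
```python
from h import *
import pickle
a,b,c=pickle.load(open("f3.pkl","rb"));a0=pickle.load(open("f0.pkl","rb"))[0]
fx=0.52+.055
p0=np.array(proj(a,(fx,-.106,.075)));p1=np.array(proj(a,(fx,-.106,.065)));print("10mm =",p1-p0)
# pointer darkness profile along vertical, columns crossing the pointer
def prof(f,x):
    g=f[:,:,0].astype(float)
    return [f[y,x].tolist() for y in range(238,256)]
for x in(267,270,273):
    for n,f in(("before",a0["frame"]),("now",a["frame"])):
        print(x,n,[tuple(v) for v in prof(f,x)])
# band in wrist
m=mask(c,(18,110,60),(35,255,255),(305,240,345,275))
ys,xs=np.nonzero(m);
for y in range(ys.min(),ys.max()+1):
    r=xs[ys==y]
    if len(r):print(y,r.min(),r.max())
x=320
for z in (.10,.106,.110,.114,.118):print(z,proj(c,(.5201,-.107+.005,z)))
```

```text
10mm = [0.26200062 2.68202566]
267 before [(72, 69, 67), (109, 100, 96), (130, 120, 111), (112, 102, 95), (63, 57, 54), (27, 25, 24), (14, 20, 12), (30, 30, 13), (56, 22, 9), (76, 13, 10), (80, 20, 18), (64, 35, 35), (57, 50, 52), (56, 55, 56), (55, 54, 54), (57, 56, 56), (56, 55, 56), (55, 53, 55)]
267 now [(77, 73, 72), (118, 109, 103), (141, 129, 121), (128, 118, 110), (117, 109, 101), (100, 98, 87), (59, 68, 54), (27, 33, 26), (24, 15, 15), (41, 11, 10), (56, 19, 18), (54, 34, 34), (48, 44, 44), (48, 47, 48), (53, 53, 53), (55, 54, 55), (56, 55, 55), (55, 54, 55)]
270 before [(56, 54, 55), (71, 66, 66), (104, 96, 92), (125, 114, 107), (114, 105, 97), (82, 76, 71), (38, 36, 34), (15, 22, 15), (20, 36, 15), (43, 34, 15), (65, 16, 8), (76, 15, 13), (69, 26, 27), (54, 43, 45), (56, 54, 55), (57, 56, 57), (56, 55, 55), (53, 53, 54)]
270 now [(58, 56, 57), (75, 71, 70), (114, 106, 101), (133, 123, 115), (126, 116, 108), (120, 111, 103), (112, 106, 96), (83, 86, 74), (40, 47, 37), (23, 20, 18), (39, 11, 12), (59, 13, 12), (59, 26, 25), (49, 41, 41), (50, 48, 49), (51, 50, 50), (55, 54, 
[... 205 characters left out ...]
1, 15, 13), (67, 29, 28), (60, 46, 48), (57, 55, 56), (56, 55, 55), (54, 54, 54)]
273 now [(56, 54, 56), (56, 55, 56), (63, 60, 60), (93, 86, 84), (128, 118, 111), (123, 113, 106), (119, 109, 102), (112, 107, 97), (83, 88, 74), (40, 48, 38), (21, 20, 18), (34, 12, 12), (55, 11, 11), (58, 24, 25), (49, 38, 39), (48, 47, 48), (52, 52, 52), (55, 54, 55)]
247 318 323
248 316 325
249 314 326
250 313 327
251 313 328
252 312 328
253 311 329
254 311 329
255 311 329
256 311 329
257 311 330
258 311 330
259 311 330
260 311 330
261 311 330
0.1 [320.33638309 243.92048   ]
0.106 [320.31166236 247.3949134 ]
0.11 [320.29449692 249.81081296]
0.114 [320.27675288 252.31103381]
0.118 [320.25840225 254.89983028]
```

Here are the travel estimates at this depth:

| Source | Estimated travel |
|---|---|
| Pointer shift, about 2.1 px at 2.7 px per 10 mm | about 8 mm |
| Force, about 5.7 N net | about 7.5 to 8.5 mm |
| Kinematics and band | about 9.6 to 10.5 mm |

All are inside 6 to 14 mm, so I'll add 1 mm to centre it and then hold.

```bash
python3 -m jog '[0,0,0.5,0,0,0, 0,0,1,0,0,0, 0,0,1,0,0,0, 0,0,1,0,0,0]'; python3 -m jog '[0,0,0,0,0,0, 0,0,0,0,0,0, 0,0,0,0,0,0, 0,0,0,0,0,0, 0,0,0,0,0,0, 0,0,0,0,0,0, 0,0,0,0,0,0, 0,0,0,0,0,0, 0,0,0,0,0,0, 0,0,0,0,0,0]';  python3 -m jog '[0,0,0,0,0,0, 0,0,0,0,0,0, 0,0,0,0,0,0, 0,0,0,0,0,0, 0,0,0,0,0,0, 0,0,0,0,0,0, 0,0,0,0,0,0, 0,0,0,0,0,0, 0,0,0,0,0,0, 0,0,0,0,0,0]'
python3 - <<'E'
from h import *
import pickle
z=[];A=[]
for i in range(8):
    a=grab("scene");A.append(a["frame"].astype(float));s=get_state();z.append(s["contact_force"][2])
c=grab("wrist");b=grab("side")
print(np.round(z,2),np.mean(z),s["position"],s["clock"],s["width"])
a["frame"]=np.mean(A,0).round().astype(np.uint8)
a0=pickle.load(open("f0.pkl","rb"))[0]
for x in(267,270,273):
    S=[]
    for f in(a0["frame"],a["frame"]):
        g=f[238:252,x].sum(1).astype(float);i=g[:12].argmin();w=np.clip(130-g[i-2:i+3],0,None);S.append(238+i-2+(w*np.arange(5)).sum()/w.sum())
    print(x,S,(S[1]-S[0])/.268,"mm")
R=lambda i,w=400:cv2.resize(i[:,:,::-1],(w,w),interpolation=cv2.INTER_CUBIC)
cv2.imwrite("pics/w12.png",cv2.resize(np.vstack([np.hstack([R(c["frame"][170:270,270:370]),R(b["frame"][230:280,335:385])]),np.hstack([R(a["frame"][230:260,255:285]),R(a["frame"][190:240,255:305])])]),(600,600)))
E
```

```text
clock: 11.45
position: [0.5201, -0.107, 0.1884]
ee_rot: [0.0, 0.707, 0.707, 0.0]
contact_force: [1.1, -0.8, 5.1]
width: 0.0196
clock: 12.7
position: [0.5201, -0.107, 0.1884]
ee_rot: [0.0, 0.707, 0.707, 0.0]
contact_force: [0.5, 1.2, 5.9]
width: 0.0196
clock: 13.95
position: [0.5201, -0.107, 0.1884]
ee_rot: [0.0, 0.707, 0.707, 0.0]
contact_force: [0.2, -0.3, 6.4]
width: 0.0197
[4.44 4.69 5.27 5.8  6.08 5.69 5.87 6.28] 5.515775154385684 [ 0.52011017 -0.10705568  0.18844501] 14.35 0.01979958764248872
267 [np.float64(244.37394957983193), np.float64(246.5219512195122)] 8.014931491344305 mm
270 [np.float64(245.5736040609137), np.float64(248.0921052631579)] 9.397392545687243 mm
273 [np.float64(246.77245508982037), np.float64(249.19417475728156)] 9.036267415899962 mm
```

View pics/w12.png

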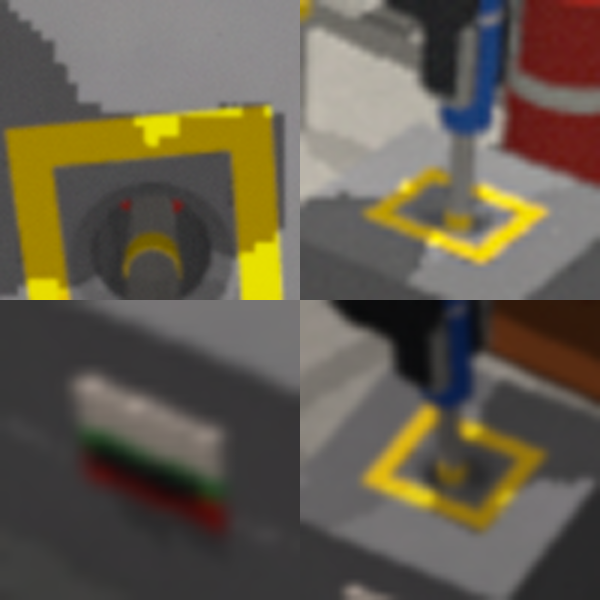

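The pointer has moved 8 to 9.4 mm, the net force is about 6.3 N (about 9.5 mm), and kinematics give about 10.5 mm. The band sits at the mouth and the pose is steady. It has held for about 3 s, so I'm handing in.

```bash
python3 -c "
from rig import *
print(sign_off())"
```

```text
the job is handed in; nothing more can be done
None
```

I pulled the 22 mm blue-handled rod from its holder and put it down the grey station's guide hole. I pressed the plunger to about the middle and held it still for about 3 s before handing in. The rod is still in the gripper (60 N grip set) and the job took about 14.4 s of the 48 s allowed.

- **Depth:** my three last estimates of plunger travel differ by about 2 mm but all lie inside the 6 to 14 mm middle range. The pointer gave 8.0 to 9.4 mm, the net force of about 6.3 N gave about 9.5 mm, and the arm position gave about 10.5 mm. The pointer looks low on the green in the scene view, next to the red. I put that down to viewing angle and did not check it further. I stepped down 1 to 2 mm at a time and saw no sign of bottoming.
- **Steadiness:** the tool position stayed at z = 0.1884 m during the hold and the finger opening did not change. The highest force I read was about 6.4 N, well below the limits.
- **Other items:** I touched nothing else that I know of, and the larger rod, marker, screwdriver and cans stood in place in the pictures after the lift. I did not take a final picture of the whole table.

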